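# Lock a gear-shift unit in gear for setting its cables

## Task

The gear-shift unit on the bench has to be locked in gear before its cables are set. Using only your fingertips, push the gear lever through its gate, all the way home into the slot that has the lock bolt beside it, then push the bolt fully shut across that slot behind the lever, so that the lever stays locked when you take your hand away. Only push: do not grip or force the lever or the bolt, and leave the oil bottle, the screwdriver and the tally counter where they are.

Things in the scene. Friction and masses are not known exactly. Their poses are not given: they have to be found in the camera images.
- shift_unit: Gear-shift unit on a fixture, fixed to the bench: black ribbed housing on an aluminium base (x -122 to +64 mm, y +-66 mm), under a level steel gate plate (x -116 to +55 mm, y +-57 mm) whose top is 102 mm above this origin. Origin: on the bench surface, right under the lever's neutral position. x points away from the robot (yaw within 0.22 rad), y left, z up.
- gate (a point): Middle of the gate, on the plate's top. Cut in the 6 mm plate: three rows of slots along the unit's y, 13 mm wide, at x = +22 (far), 0 (middle), -22 mm (near), each from y = -29 to +29 mm, so a left and a right slot per row; they join only at y = 0 by a 13 mm wide cross channel along x. The tongues between have round noses that guide a lever a few mm off.
- shift_cross (a joint): Swing of the lever along the unit's x, in rad: 0 in the middle row, +0.34 in the far row, -0.34 in the near row (play 0.025). A spring (1.2 N m/rad) pulls it to the middle: about 4 N at the knob holds it in the near row, and let go in the cross channel it springs back. Once inside a near slot, the slot's wall holds it.
- shift_fore (a joint): Swing of the lever along the unit's y, in rad: 0 in the cross channel, about +0.34 home at a left slot's end, -0.34 home at a right slot's end. No spring: friction (about 2 N at the knob) keeps it where it is put. It starts in the middle left slot, at 0.16 to 0.34.
- gear_lever: The lever: 10 mm steel rod with a black ball knob, standing out of the gate. This origin is its pivot, 36 mm above shift_unit's origin; its z axis runs along the rod.
- knob (a point): Centre of the lever's round black knob, 36 mm in diameter, 120 mm up the rod from the pivot (156 mm above shift_unit's origin when upright, about 143 mm at a corner of the gate). It moves about +-38 mm in x and +-40 mm in y between the rows and slot ends.
- lock_keeper: Dark steel plate 66 x 26 x 2 mm with two bridges 15 mm high that guide the lock bolt, on the gate plate's side towards the robot: at (-62, +13.5) mm in shift_unit's frame, beside the near left slot, or at (-62, -13.5) mm, beside the near right slot. That slot is the one to use. Origin: under the plate, 102 mm above the bench; axes as shift_unit's.
- lock_bolt (a joint): Travel of the bolt along the unit's +x, in m: 0 drawn back, 0.022 fully shut. Starts at 0 to 0.003. Steel bar 10 x 8 mm with a round nose, sliding just above the gate plate; 2 to 3 N moves it and it stays where it is left. It passes 2 to 3 mm behind the rod of a lever that is home, and is blocked if the lever is well short of home.
- bolt_handle: The bolt's upright handle: 11 mm steel pin with a black head 15 mm in diameter over its top 16 mm. Origin: top centre of the head, 43 mm above the gate plate; the pin is free from 14 mm above the plate. It moves with the bolt, at x = -97 mm (drawn back) to -75 mm (shut) in shift_unit's frame; axes as shift_unit's.
- cover_strap: Dark steel strip 60 x 24 x 4 mm with two screws, fixed on the gate plate over the mount that has no bolt (the other of the two places given for lock_keeper).
- oil_bottle: White squeeze bottle with a red nozzle, 44 mm wide and 146 mm tall, loose, standing beyond the unit. Origin under its centre. Leave it alone.
- screwdriver: Screwdriver with a yellow handle, 175 mm long, loose, lying beyond the unit. Leave it alone.
- tally_counter: Round bright hand tally counter, 48 mm wide and 23 mm high, loose, at the foot of the tall green steel post that stands fixed on the bench right of the unit, at about x 0.51, y -0.48 (keep the arm clear of it). Leave it alone.

How it is judged:
By the outcome, as a careful person would: the job done as asked, in the order asked, and still so for the second after the job is handed in, with the robot touching nothing.
It also fails if it takes over 48 s, if anything falls off the work surface, if the arm or the gripper's body presses on something with over 40 N, if the wrist force passes 120 N, or if a joint passes its speed limit or range.

## Robot

A 6-joint arm with a two-finger parallel gripper is mounted at the origin on a cart in front of the work surface, level with it; the furniture and walls round the work are solid. World frame = base frame: x ahead of the robot, y to its left, z up, the work surface at z = 0. Lengths are in m, angles in rad, forces in N, time in s.
With the tool pointing down it reaches from about 0.4 to 0.825 m from the base axis. Payload 7 kg.
Tool frame: the origin (TCP) lies midway between the tips of the shut fingers; the grasp point (between the pads) lies env.pinch_z behind it (env.pinch_z is the distance from the TCP to the grasp point, in m); z points along the fingers, y is the line along which they close (so a half turn about z gives the same grasp; the last joint's range is limited). The gripper opens to 85 mm and grips with 20 to 120 N. Pads are 22 mm wide; open, the fingers measure 114 mm over their backs; the gripper's body (76 mm by 85 mm) begins 54 mm behind the grasp point. The pads swing forward as they close: fully open they stand 13 mm farther back than shut.
Start: joints at [-1.018, 0.359, 0.012, 0, -1.224, -0.288], TCP at [0.177, -0.651, 0.231] pointing down, gripper open.
Joint ranges: [-3.07, 3.07], [-1.43, 2.12], [-1.02, 1.25], [-3.03, 1.67], [-3.05, -0], [-3.03, 3.03]. Speed limits (rad/s): [2.39, 2.39, 3.01, 3.14, 3.14, 3.14].

## Interface

Orientations are given as [roll, pitch, yaw] about the fixed x, y, z axes, in that order (R = Rz(yaw) Ry(pitch) Rx(roll)).
In Python, from rig import env gives the robot as it stands.
- The arm moves only by the tool move_tool, called after ">>>" as name(argument=value, ...) on one line, values as JSON. Schema: {"type":"object","properties":{"rows":{"type":"object","properties":{"sx":{"type":"array","items":{"type":"number"},"minItems":1,"maxItems":10},"sy":{"type":"array","items":{"type":"number"},"minItems":1,"maxItems":10},"sz":{"type":"array","items":{"type":"number"},"minItems":1,"maxItems":10},"rz":{"type":"array","items":{"type":"number"},"minItems":1,"maxItems":10}},"additionalProperties":false,"required":["sx","sy","sz","rz"]},"finger_gap":{"type":"number"},"clamp_n":{"type":"number"},"only":{"type":"string"},"quiet":{"type":"boolean"},"lines":{"type":"string"}},"required":["rows"],"additionalProperties":false}. rows is an object with one list for each field, all of the same length, 1 to 10, a row being the entries at one place: sx, sy, sz (the shift in parts of the range, where 1.0 means 0.8 m), rz (a turn about the tool's z in parts of the range, where 1.0 means 2 rad); each row is the pose to reach, as a shift and turn from the pose commanded when the call began, along the tool's axes at that moment; what a row does not reach only later rows make up. A row lasts 1/8 s, in which the tool goes at most 0.0625 m and 0.188 rad, less where a joint would pass 70% of its speed; a pose out of reach is approached as far as the arm can. finger_gap is the finger opening in m, set as the call begins (left out keeps the last). The fingers move at their own pace and stop on an object; clamp_n is the grip in N (left out, the last holds). Time passes only in rows, so rows that do not move let the fingers close. The tool returns the time, the measured TCP pose, the force, the opening and the grip force at its end. only (a regular expression) keeps the lines of the reply that match it, lines (a string "A,B") keeps lines A to B, and quiet returns only ok. A shift or turn number past 1, either way, is cut back to 1. Input that does not fit is refused with a message, and nothing moves.
- env.sense(): the state, without advancing time (a new reading comes with each control period).
- env.camera(name): name is "scene" or "top" or "wrist"; returns a dict with "color" (420x560x3 uint8, red, green, blue), "mtx" (3x3 intrinsics, pixels), "k1" (the pictures are not rectified: a ray, as slopes to the right and down, at radius r is drawn at 1 + k1 r^2 times it, then the intrinsics apply), "rvec" (rotation vector, rad) and "tvec" (3), from world to camera coordinates, as OpenCV has them. Camera axes: x right, y down, z forward; pixel columns grow to the right and rows downward; lengths in m; the calibration is good to about 2 mm. A picture is of the moment at which its call begins. There is no depth.
- env.close_job(): hands the job in; it is judged then, once.
The state is a dict: "time_s": time; "joint_positions": joint angles; "dq": joint speeds; "joint_efforts": joint torques, N m; "tool_pos": TCP position; "ee_rot": TCP orientation; "force": force on the tool from outside, world axes, zero at the start; "wrist_torque": the same for the moment, N m; "width": finger opening in m; "grasp_force": force on a finger pad.
Only numpy, scipy, OpenCV 4.12 (cv2) and the standard library are available. Lean on these libraries where they do the work, as an engineer would, in place of code of your own. Each camera call takes 0.05 s, during which the arm holds its last target. There are 200 camera calls.

## Working session

There is one attempt and no reset: what is moved stays moved. The work goes in short steps, Python scripts to look and compute and a tool call to move; the robot and the scene stay as the last step left them, time stands still between calls to the robot, and variables do not carry over. Pictures are saved under pics/ and viewed, at most 10 in all, crops included, and the job is handed in when it is done.

```bash
ls; mkdir -p pics
```

Run:
```python
from rig import env
import cv2,numpy as np
for n in("scene","top"):
    c=env.camera(n); cv2.imwrite(f"pics/{n}0.png",c["color"][:,:,::-1]); print(n,c["mtx"].tolist(),c["k1"],c["rvec"],c["tvec"])
s=env.sense();print(s["time_s"],s["tool_pos"],s["ee_rot"],s["width"],env.pinch_z)
```

```text
pics
rig.py
scene [[506.48465288986097, 0.0, 274.0160086234917], [0.0, 506.48465288986097, 199.85033208001812], [0.0, 0.0, 1.0]] -0.03973130465799269 [ 1.95042308 -1.13308621  0.59286654] [-0.57510748  0.2706455   0.82019231]
top [[490.795131497686, 0.0, 285.20145795816774], [0.0, 490.795131497686, 212.13074595160924], [0.0, 0.0, 1.0]] -0.17466552238582062 [ 2.11797422 -2.17469312  0.12416789] [-0.35203843  0.55466312  0.92489733]
0.1 [ 0.17651504 -0.65108396  0.23048138] [ 3.14014026e+00 -1.66952494e-04 -2.87686943e+00] 0.08559200853997417 0.0187
```

View pics/scene0.png

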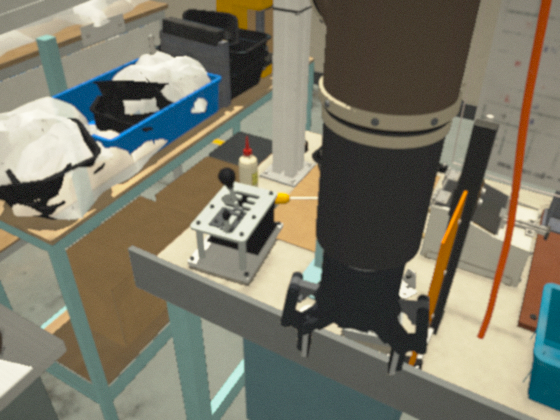

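View pics/top0.png

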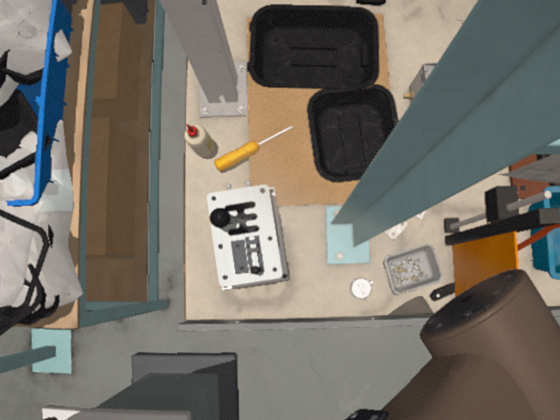

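The unit is at about top (245,240), with the knob at (219,217). In the scene view the unit is at (235,220), with the knob at (227,177). I'll zoom in on both.

Run:
```python
import cv2,numpy as np
a=cv2.imread("pics/top0.png")[175:300,190:300]; b=cv2.imread("pics/scene0.png")[155:280,180:290]
f=lambda i:cv2.resize(i,None,fx=3.6,fy=3.6,interpolation=cv2.INTER_CUBIC)
cv2.imwrite("pics/crop1.png",np.hstack([f(a),f(b)]))
```

```text
(no output)
```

View pics/crop1.png

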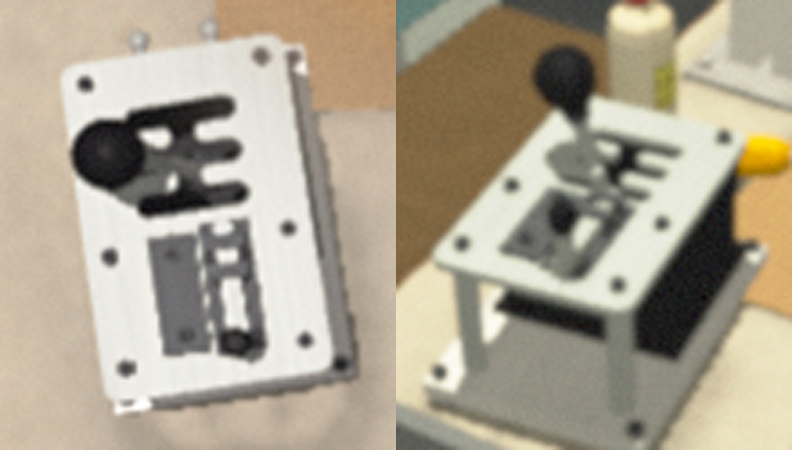

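The bolt and keeper are on the right (top crop handle at (236,340)), so the near-right slot is the target. The lever is in the middle-left slot, with the knob at crop (107,154) and (564,77).

Create h.py:
```python
import numpy as np,cv2
from scipy.optimize import least_squares
def proj(P,c):
    P=np.atleast_2d(P)
    return cv2.projectPoints(P.reshape(-1,1,3),np.array(c["rvec"],float),np.array(c["tvec"],float),np.array(c["mtx"]),np.array([c["k1"],0,0,0.]))[0][:,0]
def tri(obs): # [(cam,uv)]
    r=least_squares(lambda p:np.concatenate([(proj(p,c)[0]-uv) for c,uv in obs]),[.55,0.2,.12])
    return r.x,np.abs(r.fun).max()
def U(p,q): # unit->world ; p=x,y,yaw
    c,s=np.cos(p[2]),np.sin(p[2]);q=np.atleast_2d(q);return np.c_[p[0]+c*q[:,0]-s*q[:,1],p[1]+s*q[:,0]+c*q[:,1],q[:,2]]
def Ui(p,w):
    c,s=np.cos(p[2]),np.sin(p[2]);d=np.array(w)[:2]-p[:2];return np.array([c*d[0]+s*d[1],-s*d[0]+c*d[1],w[2]])
```

Run:
```python
from rig import env
from h import *
T=env.camera("top");S=env.camera("scene")
t=lambda x,y:np.array([x/3.6+190-.36,y/3.6+175-.36]); s=lambda x,y:np.array([(x-396)/3.6+180-.36,y/3.6+155-.36])
C=[[55,57,.102e3],[55,-57,102],[-116,-57,102],[-116,57,102]]
sl=[[22,-29,102],[0,-29,102],[-22,-29,102]]
C=np.array(C)/1e3;sl=np.array(sl)/1e3
to=np.array([t(60,68),t(287,35),t(337,377),t(103,407),t(236,104),t(243,148),t(248,190)])
so=np.array([s(590,95),s(748,133),s(628,314),s(434,260)])
def f(p):
    o=np.array([0,0,p[3]])
    return np.r_[(proj(U(p,np.r_[C,sl])+o,T)-to).ravel(),(proj(U(p,C)+o,S)-so).ravel()]
r=least_squares(f,[.6,.1,0,0],loss="soft_l1");print("unit",r.x,"\n",f(r.x).reshape(-1,2).round(1).tolist());np.save("unit.npy",r.x[:3])
for n,a,b in(("knob",t(107,154),s(564,77)),("handle",t(236,340),s(565,212))):
    p,e=tri([(T,a),(S,b)]);print(n,p,e,"unit mm",Ui(r.x[:3],p)*1e3)
```

```text
unit [ 0.52593972 -0.28899267  0.12803439  0.00803654] 
 [[0.2, -0.1], [-1.0, -0.6], [-0.5, -1.6], [1.1, -0.4], [0.5, 0.4], [0.4, 0.1], [0.8, 0.5], [-4.8, -0.7], [1.3, 0.6], [-0.6, 0.1], [-2.1, -0.1]]
knob [ 0.52255793 -0.25605493  0.15906368] 0.053526404549700146 unit mm [  0.85153602  33.09994189 159.063679  ]
handle [ 0.43411535 -0.31483536  0.1465291 ] 0.1465311904480302 unit mm [-94.37248898 -13.90658229 146.52909865]
```

Add to h.py:
```python
def go(env,*pts,yaw=None): # rows in tool axes to world points
    from scipy.spatial.transform import Rotation as R
    s=env.sense();M=R.from_euler("xyz",s["ee_rot"]).as_matrix();y0=s["ee_rot"][2]
    t=0 if yaw is None else -((yaw-y0+np.pi)%(2*np.pi)-np.pi)
    for p in pts:print("row",(M.T@(np.array(p)-s["tool_pos"])).round(4),"turn",round(t,3))
```

Run:
```python
from rig import env
from h import *
u=np.load("unit.npy");go(env,[.32,-.40,.28],*U(u,np.array([[-.03,.04,.30]])),yaw=u[2]-3*np.pi/4)
print(U(u,np.array([[-.03,.04,.30]])))
```

```text
row [-0.2042  0.205  -0.0491] turn -0.649
row [-0.4077  0.302  -0.069 ] turn -0.649
[[ 0.49107789 -0.25315062  0.3       ]]
```

Units first: shifts go in shares of 0.8 m and turns go in shares of 2 rad. So -0.408 m / 0.8 = -0.51, -0.36 m / 0.8 = -0.45, -0.649 rad / 2 = -0.3245.

>>> move_tool(rows={"sx": [-0.05, -0.1, -0.15, -0.2063, -0.2563, -0.3188, -0.3813, -0.45, -0.51, -0.51], "sy": [0.05, 0.1, 0.15, 0.2063, 0.2563, 0.2875, 0.3188, 0.35, 0.3775, 0.3775], "sz": [-0.0125, -0.025, -0.0375, -0.05, -0.0625, -0.0688, -0.075, -0.0813, -0.0875, -0.0875], "rz": [-0.05, -0.125, -0.2, -0.275, -0.3245, -0.3245, -0.3245, -0.3245, -0.3245, -0.3245]}, finger_gap=0.026)

```text
time_s: 1.45
tool_pos: [0.4937, -0.251, 0.3009]
ee_rot: [3.141, 0.0, -2.224]
force: [0.1, -0.3, -1.1]
width: 0.026
grasp_force: 0.0
```

Run:
```python
from rig import env
import cv2
c=env.camera("wrist");cv2.imwrite("pics/w1.png",c["color"][:,:,::-1]);s=env.sense();print(s["tool_pos"],s["ee_rot"],s["width"],s["force"])
```

```text
[ 0.49234583 -0.25192388  0.30084578] [ 3.14082709e+00 -2.65310324e-04 -2.22512121e+00] 0.025605876749472248 [ 0.12084535 -0.07406344  0.51682996]
```

View pics/w1.png

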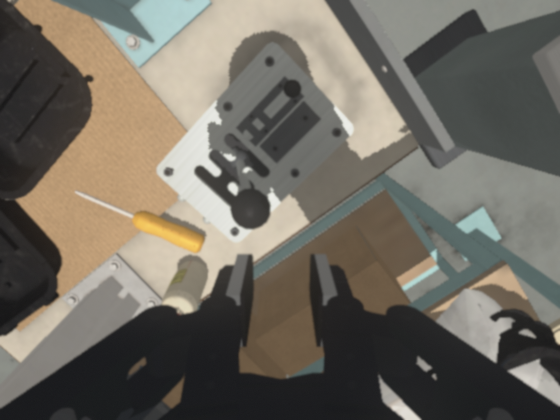

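The wrist view shows the knob at (250,209), the bolt head at (292,88), and plate screws at (269,61), (337,132), (168,172), (235,231), (228,106) and (295,173). I'll triangulate these.

Run:
```python
from rig import env
from h import *
T=env.camera("top");S=env.camera("scene");W=env.camera("wrist")
t=lambda x,y:np.array([x/3.6+190-.36,y/3.6+175-.36]); s=lambda x,y:np.array([(x-396)/3.6+180-.36,y/3.6+155-.36])
D={"fl":(t(85,84),None,(235,231)),"fr":(t(262,56),s(724,137),(168,172)),"nl":(t(125,368),s(461,243),(337,132)),"nr":(t(305,340),s(618,285),(269,61)),
"ml":(t(110,257),s(511,185),(295,173)),"mr":(t(288,228),s(661,222),(228,106)),"knob":(t(107,154),s(564,77),(250,209)),"handle":(t(236,340),s(565,212),(292,88))}
u=np.load("unit.npy")
for k,(a,b,c) in D.items():
    o=[(T,a),(W,np.array(c))]+([(S,b)] if b is not None else [])
    p,e=tri(o);q,e2=tri(o[:2]);print(k,p.round(4),round(e,1),"TW",q.round(4),round(e2,1),"unit",(Ui(u,p)*1e3).round(1))
```

```text
fl [ 0.5656 -0.2375  0.1047] 0.3 TW [ 0.5656 -0.2375  0.1047] 0.3 unit [ 45.9  46.  104.7]
fr [ 0.5755 -0.3274  0.1122] 0.3 TW [ 0.576  -0.3275  0.1109] 0.0 unit [ 44.3 -44.4 112.2]
nl [ 0.4218 -0.2573  0.1124] 0.5 TW [ 0.4218 -0.2571  0.1101] 0.3 unit [-99.3  44.7 112.4]
nr [ 0.4339 -0.3464  0.1123] 0.3 TW [ 0.434  -0.3462  0.1158] 0.2 unit [-98.6 -45.2 112.3]
ml [ 0.4771 -0.2501  0.1124] 0.5 TW [ 0.4771 -0.2503  0.1128] 0.1 unit [-43.5  44.8 112.4]
mr [ 0.4883 -0.3388  0.1136] 0.4 TW [ 0.4886 -0.339   0.1116] 0.3 unit [-43.7 -44.6 113.6]
knob [ 0.5226 -0.2573  0.1594] 0.7 TW [ 0.5232 -0.257   0.1571] 0.7 unit [  0.7  31.9 159.4]
handle [ 0.4333 -0.3152  0.1473] 0.4 TW [ 0.4336 -0.3153  0.1565] 0.1 unit [-95.2 -14.2 147.3]
```

Run:
```python
from rig import env
from h import *
u=np.load("unit.npy");go(env,*U(u,np.array([[.034,.068,.22],[.034,.068,.143],[.0185,.050,.143],[.0185,.0155,.143],[-.022,.0155,.143],[-.022,-.023,.143]])),yaw=u[2]-3*np.pi/4)
```

```text
row [-0.0656 -0.0255  0.0811] turn -0.0
row [-0.0656 -0.0256  0.1581] turn -0.0
row [-0.042  -0.0273  0.1582] turn -0.0
row [-0.0176 -0.0517  0.1581] turn -0.0
row [ 0.0111 -0.0231  0.1582] turn -0.0
row [ 0.0383 -0.0503  0.1582] turn -0.0
```

Converted, 0.158 m / 0.8 = 0.1975, 0.15 m / 0.8 = 0.1875.

>>> move_tool(rows={"sx": [-0.05, -0.0825, -0.0825, -0.0825, -0.0825, -0.0675, -0.0525, -0.0425, -0.0325, -0.0325], "sy": [-0.0188, -0.0325, -0.0325, -0.0325, -0.0325, -0.0338, -0.0338, -0.0438, -0.0538, -0.0538], "sz": [0.05, 0.1, 0.15, 0.1875, 0.1975, 0.1975, 0.1975, 0.1975, 0.1975, 0.1975], "rz": [0, 0, 0, 0, 0, 0, 0, 0, 0, 0]})

```text
time_s: 2.9
tool_pos: [0.5416, -0.2599, 0.1434]
ee_rot: [-3.141, 0.0, -2.229]
force: [-0.1, -0.1, 0.3]
width: 0.0261
grasp_force: 0.0
```

Run:
```python
from rig import env
from h import *
c=env.camera("wrist");cv2.imwrite("pics/w2.png",c["color"][:,:,::-1]);s=env.sense();u=np.load("unit.npy");print(Ui(u,s["tool_pos"]),s["force"],s["width"])
```

```text
[0.01915422 0.0272443  0.14324472] [0.65716971 0.7938515  0.13855821] 0.02584923546292125
```

View pics/w2.png

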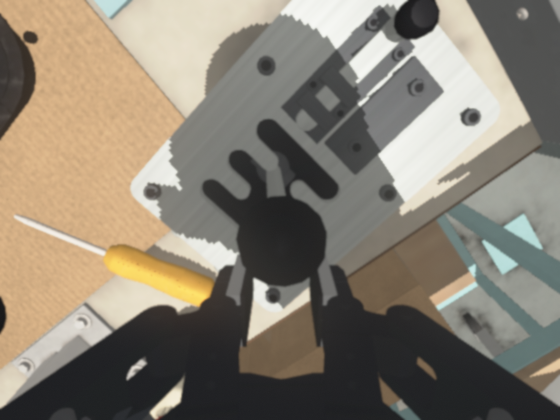

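The knob is at (281,240), nestled in the V of the fingertips and still in the middle-left slot. Next I'll work out its offset from the TCP.

Add to h.py:
```python
def knobpos(env,c,uv,u):
    # solve lever angles (cross a, fore b) so knob projects to uv
    def K(p): 
        a,b=p; d=np.array([np.tan(a),np.tan(b),1]);d/=np.linalg.norm(d);return U(u,(np.array([0,0,.044])+.12*d)[None])[0]
    r=least_squares(lambda p:proj(K(p),c)[0]-uv,[0,0]);return r.x,Ui(u,K(r.x))*1e3
```

Run:
```python
from rig import env
from h import *
u=np.load("unit.npy");c=env.camera("wrist");print(knobpos(env,c,np.array([281,240]),u))
W=c;print(proj(U(u,np.array([[.022,-.029,.11],[0,-.029,.11],[-.022,-.029,.11],[-.022,.029,.11]])),W).round())
```

```text
(array([0.02331546, 0.0783466 ]), array([  2.78902483,   9.38943989, 163.59958093]))
[[203. 175.]
 [231. 145.]
 [262. 114.]
 [340. 194.]]
```

Converted, 0.0335 m / 0.8 = 0.0419, -0.006 m / 0.8 = -0.0075.

>>> move_tool(rows={"sx": [0.0038, 0.0075, 0.0075, 0.0138, 0.02, 0.0263, 0.0325, 0.0388, 0.0419, 0.0419], "sy": [-0.0038, -0.0075, -0.0075, -0.0013, 0.005, 0.0113, 0.0175, 0.0238, 0.0269, 0.0269], "sz": [0, 0, 0, 0, 0, 0, 0, 0, 0, 0], "rz": [0, 0, 0, 0, 0, 0, 0, 0, 0, 0]})

```text
time_s: 4.25
tool_pos: [0.5038, -0.2723, 0.1434]
ee_rot: [-3.141, 0.0, -2.228]
force: [2.8, 0.8, -2.2]
width: 0.0259
grasp_force: 1.9
```

Run:
```python
from rig import env
from h import *
c=env.camera("wrist");cv2.imwrite("pics/w3.png",c["color"][:,:,::-1]);s=env.sense();u=np.load("unit.npy");print(Ui(u,s["tool_pos"]),s["force"],s["width"])
```

```text
[-0.01972794  0.0193748   0.14337348] [ 2.16683823  1.51862047 -1.58188791] 0.025915360232585335
```

View pics/w3.png

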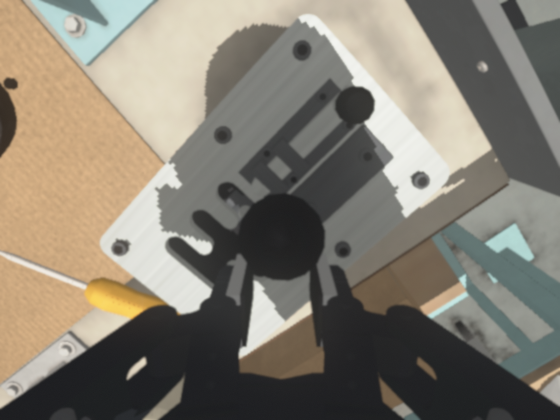

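The lever is through the cross channel: the knob is at (281,236) and the reaction of about 3 N matches the spring. Next I push along -y into the near-right slot.

Converted, 0.028 m / 0.8 = 0.035, 0.001 m / 0.8 = 0.0013.

>>> move_tool(rows={"sx": [0.0013, 0.0056, 0.01, 0.0144, 0.0188, 0.0231, 0.0275, 0.0319, 0.035, 0.035], "sy": [0.0013, -0.0031, -0.0075, -0.0119, -0.0163, -0.0206, -0.025, -0.0294, -0.0325, -0.0325], "sz": [0, 0, 0, 0, 0, 0, 0, 0, 0, 0], "rz": [0, 0, 0, 0, 0, 0, 0, 0, 0, 0]})

```text
time_s: 5.55
tool_pos: [0.5077, -0.3099, 0.1422]
ee_rot: [3.141, 0.001, -2.228]
force: [8.3, 3.3, -7.5]
width: 0.0262
grasp_force: 7.4
```

Run:
```python
from rig import env
from h import *
c=env.camera("wrist");cv2.imwrite("pics/w4.png",c["color"][:,:,::-1]);s=env.sense();u=np.load("unit.npy");print(Ui(u,s["tool_pos"]),s["force"],s["width"])
```

```text
[-0.02071061 -0.01834252  0.14218802] [ 7.61142196  3.22537826 -7.25040061] 0.026206346659547537
```

View pics/w4.png

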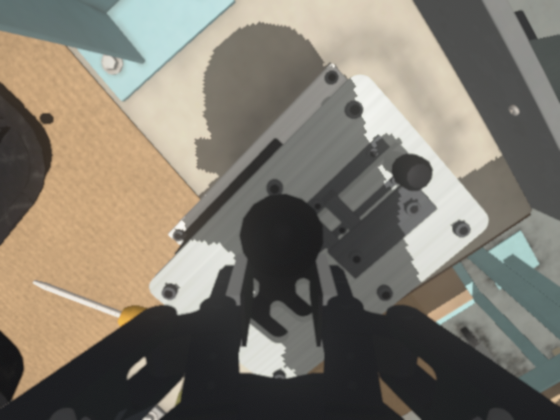

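The knob has gone into the near-right slot (px (281,236)), about 4 mm short of home. I'll ease off in x and push on in y.

Converted, -0.0045 m / 0.8 = -0.0056, -0.001 m / 0.8 = -0.0013.

>>> move_tool(rows={"sx": [-0.0013, 0, 0.0013, 0.0025, 0.0031, 0.0031], "sy": [-0.0013, -0.0025, -0.0038, -0.005, -0.0056, -0.0056], "sz": [0, 0, 0, 0, 0, 0], "rz": [0, 0, 0, 0, 0, 0]})

```text
time_s: 6.35
tool_pos: [0.509, -0.3138, 0.1418]
ee_rot: [3.139, 0.001, -2.228]
force: [6.3, 8.8, -7.3]
width: 0.0263
grasp_force: 7.4
```

Run:
```python
from rig import env
from h import *
s=env.sense();u=np.load("unit.npy");print(Ui(u,s["tool_pos"]),s["force"],s["width"])
```

```text
[-0.01993966 -0.02247701  0.14178226] [ 6.25373962  8.75750783 -7.32777802] 0.026310299756272543
```

Converted, -0.001 m / 0.8 = -0.0013, -0.0005 m / 0.8 = -0.0006.

>>> move_tool(rows={"sx": [0.0006, 0.0013, 0.0013], "sy": [-0.0006, -0.0013, -0.0013], "sz": [0, 0, 0], "rz": [0, 0, 0]})

```text
time_s: 6.72
tool_pos: [0.5091, -0.3147, 0.1417]
ee_rot: [3.138, 0.002, -2.229]
force: [5.5, 10.4, -5.9]
width: 0.0259
grasp_force: 9.2
```

Run:
```python
from rig import env
from h import *
s=env.sense();u=np.load("unit.npy");print(Ui(u,s["tool_pos"]),s["force"],s["width"])
```

```text
[-0.01998325 -0.02331148  0.14170821] [ 5.46768041 10.36929235 -5.87772137] 0.02590067174727546
```

Converted, -0.14 m / 0.8 = -0.175, -0.09 m / 0.8 = -0.1125.

>>> move_tool(rows={"sx": [-0.0125, -0.0375, -0.0438, -0.0438, -0.0438, -0.0438], "sy": [0, 0, 0, 0, 0, 0], "sz": [0, 0, -0.05, -0.1125, -0.175, -0.175], "rz": [0, 0, 0, 0, 0, 0]}, finger_gap=0)

```text
time_s: 7.48
tool_pos: [0.5326, -0.2895, 0.2883]
ee_rot: [-3.134, 0.002, -2.228]
force: [0.4, 0.2, -1.2]
width: -0.0004
grasp_force: 0.0
```

Run:
```python
from rig import env
from h import *
c=env.camera("wrist");t=env.camera("top");a=cv2.resize(t["color"][175:300,190:300],None,fx=3.36,fy=3.36,interpolation=2)
cv2.imwrite("pics/w5.png",np.hstack([c["color"][:,120:540],a[:,:370]])[:,:,::-1]);s=env.sense();u=np.load("unit.npy");print(Ui(u,s["tool_pos"]),s["force"],s["width"])
```

```text
[ 4.88994202e-03 -1.63239006e-04  2.83667614e-01] [-0.38408561 -0.36134944 -0.3700226 ] -7.077637243592678e-06
```

View pics/w5.png

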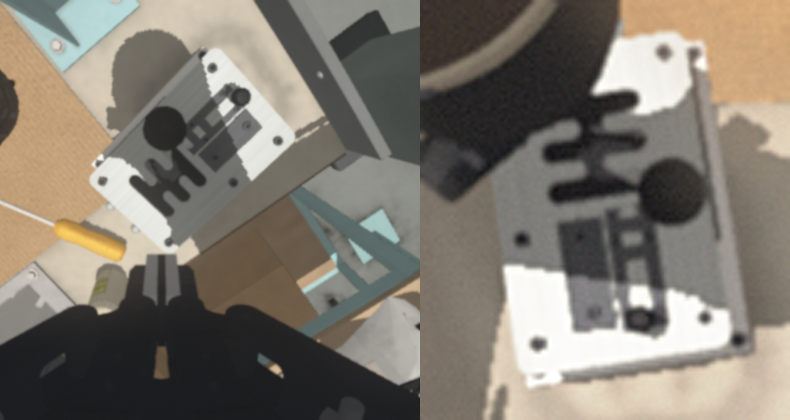

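The lever stays put in the near-right slot: wrist (284,129), top crop (251,191). I'll check the fore angle.

Run:
```python
from rig import env
from h import *
u=np.load("unit.npy");u[:2]=U(u,np.array([[.0025,.001,0]]))[0,:2];np.save("unit2.npy",u)
c=env.camera("wrist");T=env.camera("top")
t=np.array([190+251/3.36-.35,175+191/3.36-.35]);w=np.array([284,129.])
print(knobpos(env,c,w,u),knobpos(env,T,t,u))
p,e=tri([(c,w),(T,t)]);print(Ui(u,p)*1e3,e)
for a,b in(((332,69),None),((397,140),None),((290,243),None),((353,182),None)):
    # rays to z=.112 -> unit
    r=least_squares(lambda q:proj(np.r_[q,.112],c)[0]-np.array(a),[.5,-.3]);print(a,Ui(u,np.r_[r.x,.112])*1e3)
```

```text
(array([-0.32150759, -0.33772327]), array([-35.97538046, -37.93193062, 152.01361322])) (array([-0.32681256, -0.35588704]), array([-36.33719137, -39.84766571, 151.19968312]))
[-36.33519775 -38.54995287 156.75777085] 0.9520073565286111
(332, 69) [-98.82211725 -42.34074124 112.        ]
(397, 140) [-99.90489884  43.88780745 112.        ]
(290, 243) [ 39.98310437  47.36430938 112.        ]
(353, 182) [-45.31617822  44.90733073 112.        ]
```

The lever is home (fore about -0.34). Next is the bolt: fingers shut, tool squared to the unit, coming in behind the handle.

Run:
```python
from rig import env
from h import *
u=np.load("unit2.npy");P=U(u,np.array([[-.140,-.014,.28],[-.140,-.014,.132]]));print(P);go(env,*P,yaw=u[2]-np.pi)
```

```text
[[ 0.39122509 -0.31944293  0.28      ]
 [ 0.39122509 -0.31944293  0.132     ]]
row [0.1095 0.0911 0.0024] turn 0.786
row [0.1093 0.0908 0.1504] turn 0.786
```

Converted, 0.15 m / 0.8 = 0.1875, 0.145 m / 0.8 = 0.1813, 0.786 rad / 2 = 0.393.

>>> move_tool(rows={"sx": [0.0313, 0.0625, 0.1, 0.1363, 0.1363, 0.1363, 0.1363, 0.1363, 0.1363, 0.1363], "sy": [0.025, 0.05, 0.075, 0.1138, 0.1138, 0.1138, 0.1138, 0.1138, 0.1138, 0.1138], "sz": [0, 0, 0, 0, 0.0375, 0.1, 0.15, 0.1813, 0.1875, 0.1875], "rz": [0.075, 0.16, 0.25, 0.335, 0.393, 0.393, 0.393, 0.393, 0.393, 0.393]}, finger_gap=0)

```text
time_s: 8.93
tool_pos: [0.3923, -0.3196, 0.1333]
ee_rot: [3.141, -0.001, -3.014]
force: [-0.8, -0.1, 0.4]
width: -0.0002
grasp_force: 0.0
```

Run:
```python
from rig import env
from h import *
c=env.camera("wrist");cv2.imwrite("pics/w6.png",c["color"][:,:,::-1]);s=env.sense();u=np.load("unit2.npy");print(Ui(u,s["tool_pos"]),s["ee_rot"][2]-u[2],s["force"],s["width"])
go(env,*U(u,np.array([[-.116,-.014,.132],[-.0925,-.014,.132]])))
```

```text
[-0.13861622 -0.01443386  0.13389692] -3.141606043426328 [ 0.01346583 -0.51606916 -0.09126568] -6.13844684280688e-05
row [-0.0226  0.0004  0.0019] turn 0
row [-0.0461  0.0004  0.0019] turn 0
```

View pics/w6.png

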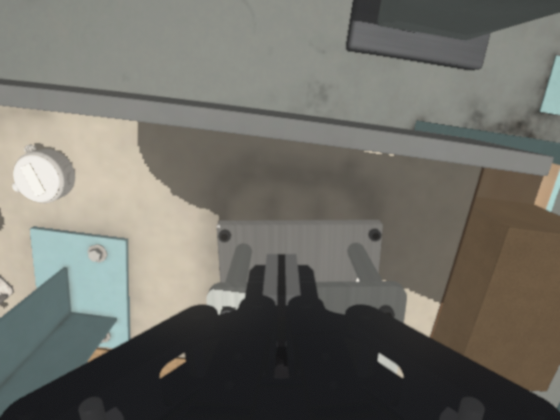

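The fingertips at (281,260) are square to the plate and about 14 mm right of its middle, in line with the bolt. I'll push.

Converted, -0.043 m / 0.8 = -0.0538, -0.041 m / 0.8 = -0.0513.

>>> move_tool(rows={"sx": [-0.0125, -0.0225, -0.0275, -0.0325, -0.0375, -0.0425, -0.0475, -0.0513, -0.0538, -0.0538], "sy": [0, 0, 0, 0, 0, 0, 0, 0, 0, 0], "sz": [0.0025, 0.0025, 0.0025, 0.0025, 0.0025, 0.0025, 0.0025, 0.0025, 0.0025, 0.0025], "rz": [0, 0, 0, 0, 0, 0, 0, 0, 0, 0]})

```text
time_s: 10.22
tool_pos: [0.4352, -0.314, 0.1313]
ee_rot: [-3.142, 0.0, -3.014]
force: [-0.9, 0.1, 0.3]
width: -0.0001
grasp_force: 0.4
```

Run:
```python
from rig import env
from h import *
s=env.sense();u=np.load("unit2.npy");print(Ui(u,s["tool_pos"]),s["force"],s["width"])
```

```text
[-0.09568824 -0.01417332  0.13125088] [-0.94692129  0.13691048  0.33437405] -8.110732460956664e-05
```

>>> move_tool(rows={"sx": [-0.0013, -0.0025, -0.0025], "sy": [0, 0, 0], "sz": [0, 0, 0], "rz": [0, 0, 0]})

```text
time_s: 10.6
tool_pos: [0.4369, -0.3137, 0.1312]
ee_rot: [3.142, -0.0, -3.014]
force: [-1.4, 0.2, 0.6]
width: 0.0002
grasp_force: 0.9
```

>>> move_tool(rows={"sx": [-0.0013, -0.0025, -0.0025], "sy": [0, 0, 0], "sz": [0, 0, 0], "rz": [0, 0, 0]})

```text
time_s: 10.98
tool_pos: [0.4383, -0.3135, 0.1312]
ee_rot: [3.141, -0.001, -3.014]
force: [-5.3, -0.2, 1.9]
width: 0.0003
grasp_force: 2.5
```

Run:
```python
from rig import env
from h import *
t=env.camera("top");s_=env.camera("scene");f=lambda i:cv2.resize(i,None,fx=3.6,fy=3.6,interpolation=2)
cv2.imwrite("pics/b7.png",np.hstack([f(t["color"][175:300,190:300]),f(s_["color"][155:280,180:290])])[:,:,::-1])
s=env.sense();u=np.load("unit2.npy");print(Ui(u,s["tool_pos"]),s["force"])
```

```text
[-0.09256731 -0.01410175  0.13120096] [-4.67422371  0.52097997  2.36908798]
```

View pics/b7.png

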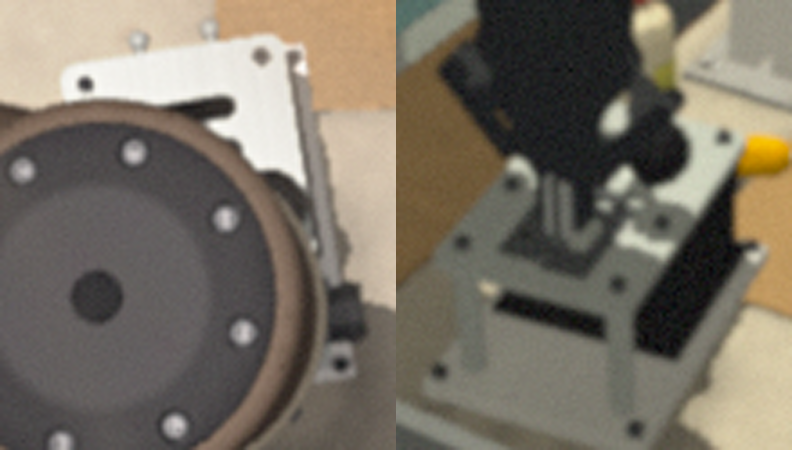

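Force has begun to rise near the expected shut position. One more small push should confirm the stop, then I'll retreat and look.

Converted, -0.002 m / 0.8 = -0.0025, -0.001 m / 0.8 = -0.0013.

>>> move_tool(rows={"sx": [-0.0013, -0.0025, -0.0025], "sy": [0, 0, 0], "sz": [0, 0, 0], "rz": [0, 0, 0]})

```text
time_s: 11.45
tool_pos: [0.4384, -0.3134, 0.1312]
ee_rot: [3.141, -0.004, -3.014]
force: [-10.9, -1.4, 5.9]
width: 0.0002
grasp_force: 5.5
```

>>> move_tool(rows={"sx": [0.0125, 0.0375, 0.0563, 0.0625, 0.0625, 0.0625, 0.0625, 0.0625, 0.0625], "sy": [0, 0, 0, 0, 0.0625, 0.125, 0.1875, 0.25, 0.25], "sz": [0, 0, -0.025, -0.0875, -0.15, -0.1875, -0.1875, -0.1875, -0.1875], "rz": [0, 0, 0, 0, 0, 0, 0, 0, 0]})

```text
time_s: 12.58
tool_pos: [0.3653, -0.1188, 0.2819]
ee_rot: [3.141, 0.004, -3.008]
force: [0.6, -1.3, -0.1]
width: -0.0001
grasp_force: 0.0
```

Ten pictures have been viewed, so I'll check the rest numerically, from dark blobs where the knob and bolt head should appear.

Run:
```python
from rig import env
from h import *
u=np.load("unit2.npy");old={"top":cv2.imread("pics/top0.png"),"scene":cv2.imread("pics/scene0.png")}
for n in("top","scene"):
    c=env.camera(n);g=cv2.cvtColor(c["color"],cv2.COLOR_RGB2GRAY);go_=cv2.cvtColor(old[n],cv2.COLOR_BGR2GRAY)
    for k,q in(("bolt open",[-.097,-.0145,.145]),("bolt shut",[-.075,-.0145,.145]),("knob home",[-.037,-.0395,.151]),("knob start",[-.001,.031,.159])):
        p=proj(U(u,np.array([q])),c)[0];x,y=p.round().astype(int);m=lambda i:round(float(i[y-1:y+2,x-1:x+2].mean()))
        print(n,k,p.round(1),"before",m(go_),"now",m(g))
    # template match of the old head
    p=proj(U(u,np.array([[-.0955,-.0145,.147]])),c)[0].round().astype(int);r=5
    tm=go_[p[1]-r:p[1]+r+1,p[0]-r:p[0]+r+1];w=g[p[1]-35:p[1]+36,p[0]-35:p[0]+36]
    q=proj(U(u,np.array([[-.075,-.0145,.147]])),c)[0]
    s=cv2.matchTemplate(w,tm,cv2.TM_CCOEFF_NORMED);_,v,_,l=cv2.minMaxLoc(s);print(n,"head shift",(l[0]-30,l[1]-30),round(v,2),"expected",(q-p).round(1))
    if n=="top": print(g[p[1]-25:p[1]+8,p[0]-10:p[0]+12:1][::2])
```

```text
top bolt open [255.2 269.1] before 61 now 111
top bolt shut [253.3 256.4] before 237 now 57
top knob home [264.2 231.9] before 235 now 56
top knob start [219.9 217. ] before 49 now 235
top head shift (-2, -12) 0.87 expected [ -1.8 -11.7]
[[189 137 109 109 112 119 124 115 124 137 132 101  72  75 129 191 221 197
  167 128 104 102]
 [207 141  87  80 128 201 238 236 233 240 224 127  73  65  92 171 238 241
  236 225 200 192]
 [157 121  89  76  99 163 214 214 209 203 179 116  89  84  93 147 213 236
  236 235 238 238]
 [132 166 127 117 117 117 118 111 112 106 110 111 112 100  84 137 202 237
  235 235 235 237]
 [159 206 142 108 108 107 114 122 119 124 124 118  88  75  78 117 183 236
  235 235 234 236]
 [143 172 127  97  92  78 105 136 142 157 187 185 113  86 103 114 153 216
  235 235 235 236]
 [120 133 123 106  89  58  40  48  52  48  46  60  61  92 108 109 116 175
  234 235 236 236]
 [104 153 191 130  66  47  55  63  64  60  57  32  28  45  69  91 111 174
  236 237 235 235]
 [114 151 191 134  82  55  46  50  48  47  32  37  46  52  49  59  94 160
  227 237 236 233]
 [111 125 135 117 105 104
[... 259 characters left out ...]
 110 126 154 152 100  85  98 109 112 116 111 111 110 102  82  75  81
  134 210 236 235]
 [111 107 103 129 167 116  74  83 104 111 112 110 111 107 111 107 106 102
  128 187 234 236]
 [101  99 106 154 206 141 101 104 112 107 107 108 104 105 103 119 148 158
  163 193 233 235]
 [206 203 201 217 228 184 140 134 158 194 203 206 206 203 200 216 233 238
  233 235 235 234]
 [238 237 238 234 235 236 237 238 237 236 235 236 238 236 235 234 234 234
  234 234 235 235]]
scene bolt open [226.2 214.2] before 34 now 88
scene bolt shut [231.6 207.6] before 158 now 27
scene knob home [252.3 197. ] before 142 now 30
scene knob start [227. 176.] before 41 now 85
scene head shift (5, -5) 0.88 expected [ 4.5 -6.3]
```

The bolt head has moved by the full expected shift in both views, and the knob is at home. The hand is clear.

```bash
python3 -c "
from rig import env
print(env.sense()['dq']);print(env.close_job())"
```

```text
[-0.04103481  0.02783914  0.01014393  0.00190613 -0.00246451  0.00320344]
the job is handed in; nothing more can be done
None
```

I pushed the lever home into the near-right slot and pushed the bolt against its stop behind it, then handed the job in with the hand clear. The two fixed cameras put the lever and bolt in the expected places, but the judge's result wasn't shown.

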